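# Set out the lens, blower and lamp for a lens check

## Robot

A 6-joint arm with a two-finger parallel gripper is mounted at the origin on the work surface. World frame = base frame: x ahead of the robot, y to its left, z up, the work surface at z = 0. Lengths are in mm, angles in rad, forces in N, time in s.
With the tool pointing down it reaches from about 350 to 875 mm from the base axis. Payload 4.2 kg.
Tool frame: the origin (TCP) lies at the very end of the fingers, on their centre line; the grasp point (between the pads) lies 19 mm behind it; z points along the fingers, y is the line along which they close (so a half turn about z gives the same grasp; the last joint's range is limited). The gripper opens to 85 mm and grips with 20 to 120 N. Pads are 22 mm wide; open, the fingers measure 114 mm over their backs; the gripper's body (76 mm by 85 mm) begins 54 mm behind the grasp point. The pads swing forward as they close: fully open they stand 13 mm farther back than shut.
Start: joints at [-1.063, 0.385, 0.008, 0, -1.194, -0.259], TCP at [153.918, -605.73, 206.912] pointing down, gripper open.
Joint ranges: [-3.14, 3.14], [-1.21, 2.06], [-1.07, 1.41], [-3.16, 2.05], [-2.99, -0.16], [-3.1, 3.1]. Speed limits (rad/s): [2.79, 2.79, 3.14, 3.14, 3.14, 3.14].

## Interface

Orientations are given as a unit quaternion [x, y, z, w].
In Python, from bench import arm gives the robot as it stands.
- The arm moves only by the tool servo_tool, never from a script. Its argument "rows" is a list that holds one entry, the list of rows, each a list of 7 numbers: the finger opening in mm, from 0 to 85.4, then the shift along the tool's x, y, z in mm, then the turn, a rotation vector about the tool's x, y, z in rad. A call has 1 to 10 rows; each row is the pose to reach, as a shift and turn from the pose commanded when the call began, along the tool's axes at that moment; what a row does not reach only later rows make up. A row lasts 1/8 s, in which the tool goes at most 62.5 mm and 10.7 degrees, less where a joint would pass 70% of its speed; a pose out of reach is approached as far as the arm can. A call with a gripper value outside its range is refused whole. The fingers move at their own pace and stop on an object; the grip force is fixed at half the most. Time passes only in rows, so rows that repeat a pose let the fingers close. It gives the time, the measured TCP pose, the force, the opening and the grip force at its end, in the units of the state.
- arm.read_state(): the state, without advancing time (a new reading comes with each control period).
- arm.get_image(name): name is "scene" or "top" or "wrist"; returns the picture (384x512x3 uint8, red, green, blue); there is no depth.
- arm.camera_params(name): a dict with "intrinsics" (3x3 intrinsics, pixels), "D" ([k1, k2, p1, p2, k3] as OpenCV has them; the pictures are not rectified), "R" (3x3) and "t" (3): a world point X has camera coordinates R X + t. Camera axes: x right, y down, z forward; pixel columns grow to the right and rows downward; lengths in mm; the calibration is good to about 2 mm. A picture is of the moment at which its call begins: read the wrist's pose just before it. camera_params takes no time and is no camera call; for the wrist camera it gives the pose at the moment of the call.
- arm.job_done(): hands the job in; it is judged then, once.
The state is a dict: "clock": time; "joints": joint angles; "joint_vel": joint speeds; "joint_efforts": joint torques, N m; "position": TCP position; "ee_rot": TCP orientation; "contact_force": force on the tool from outside, world axes, zero at the start; "wrist_torque": the same for the moment, N m; "gripper_width": finger opening in mm; "grasp_force": force on a finger pad.
Only numpy, scipy, OpenCV 4.12 (cv2) and the standard library are available. Lean on these libraries where they do the work, as an engineer would, in place of code of your own. Each camera call takes 0.05 s, during which the arm holds its last target. There are 200 camera calls.

## Task

Stand the tall lens midway between the clear drawer unit and the black dish, on the straight line through their centres, and stand the rubber blower on that same line just past the dish, on the side away from the drawer unit, with about 40 mm clear between its bulb and the dish's rim. Tip the lamp's panel forward, towards the row, until it leans about 30 degrees from upright, and see that it stays there. Keep the lens and the blower upright throughout, and leave everything else as it lies.

Things in the scene. Friction and masses are not known exactly. Their poses are not given: they have to be found in the camera images.
- tall_lens: The taller of two black camera lenses, loose, standing upright: a plain cylinder 60 mm across (from 14 mm up to near the top; 52 mm at the foot) and 100 mm tall, 0.25 to 0.45 kg. Origin: centre of its underside; z up. Starts left of or behind the drawer unit, in one of two areas, the blower in the other.
- blower: Rubber air blower, loose, standing on its flat foot, nozzle up: bulb 56 mm across at its widest (35 mm up; the foot is 44 mm across), narrowing at 73 mm up to a round nozzle stem 18 mm across from 78 to 122 mm up, then tapering to the tip at 145 mm; about 0.09 kg, all of it stiff enough to grip. Origin: centre of its underside; z up.
- drawer_unit: Clear plastic drawer unit with two small trays, fixed: 110 mm deep (its x) by 160 mm wide (its y) by 90 mm high. Its pulls stick out 12 mm on its front (-x side, towards the robot). Origin: centre of its underside. The dish lies in its -y direction (to the right as the robot sees it), centre about 320 mm from its centre (312 to 328).
- dish: Round black ceramic dish, fixed: 160 mm across the rim, 140 mm at the foot, 28 mm high, holding a filter wrench and a UV filter. Origin: centre of its underside. Its axes are parallel to the drawer unit's: +y points to the drawer unit, -y to the side where the blower belongs.
- lamp: Lamp foot, fixed, behind (+x of) the gap between drawer unit and dish: grey plate 130 mm wide (y), from 60 mm in front (-x) to 30 mm behind the origin, 16 mm high, with hinge cheeks up to 40 mm. Origin: on the work surface straight under the middle of the hinge line. Its -x axis is the lamp's forward direction, towards the row; its y axis is along the hinge, which lies 30 mm above the surface.
- lamp_panel (a joint): Lean of the lamp's flat panel, rad: 0 = upright, positive = leaning forward (its top towards the robot side, the lamp's -x), range -0.35 to 1.2. Starts between -0.2 and 0.15. The panel is 104 mm wide, 110 mm tall from the hinge line and 10 mm thick, centred on the hinge line. A stiff friction hinge (about 0.25 N m, some 3 N at the top edge) keeps it where it is left; no spring.
- panel_top (a point): Middle of the lamp panel's top edge, 110 mm from the hinge line (140 mm above the surface when upright). Axes of the panel: z up along it, x through its thickness (front is -x).
- short_lens: The shorter black lens, 68 mm across and 45 mm tall, loose, to be left alone. Origin: centre of its underside.
- spray_bottle: Closed bottle, 42 mm across and 115 mm tall, loose, to be left alone. Origin: centre of its underside.
- brush: Brush 140 mm long, loose, lying down, to be left alone. Origin: on its underside; it lies along its x.
- filter_wrench: Grey filter wrench (open loop with a handle, 90 mm long, 8 mm thick) lying in the dish, to be left alone. Origin: on its underside.
- uv_filter: Round UV filter, 54 mm across and 7 mm thick, lying in the dish, to be left alone. Origin: centre of its underside.
Mind the look-alikes: they are no part of the job. What is shaped like the blower but purple is not meant.

How it is judged:
By the outcome, as a careful person would: the job done as asked, in the order asked, and still so for the second after the job is handed in, with the robot touching nothing.
It also fails if it takes over 72 s, if anything falls off the work surface, if the arm or the gripper's body presses on something with over 40 N, if the wrist force passes 120 N, or if a joint passes its speed limit or range.

## Working session

There is one attempt and no reset: what is moved stays moved. The work goes in short steps, Python scripts to look and compute and a tool call to move; the robot and the scene stay as the last step left them, time stands still between calls to the robot, and variables do not carry over. Pictures are saved under pics/ and viewed, at most 10 in all, crops included, and the job is handed in when it is done.

Besides the shell and the picture viewer there is one more tool, called after "Call:" by a JSON object that holds its "name" and its "arguments". servo_tool: Moves the arm, as the interface text tells. Its arguments: {"type":"object","properties":{"rows":{"type":"array"}},"required":["rows"]}

```bash
ls; mkdir -p pics; python3 - <<'E'
from bench import arm
import cv2,numpy as np
s=arm.read_state();print(s['clock'],s['position'],s['ee_rot'],s['contact_force'])
a=arm.get_image('scene');b=arm.get_image('top')
cv2.imwrite('pics/scene.png',cv2.cvtColor(a,cv2.COLOR_RGB2BGR));cv2.imwrite('pics/top.png',cv2.cvtColor(b,cv2.COLOR_RGB2BGR))
for n in ('scene','top','wrist'):
    p=arm.camera_params(n);print(n,{k:np.round(v,3).tolist() for k,v in p.items()}, np.round(-np.array(p['R']).T@np.array(p['t'])))
E
```

```text
pics
0.0 [ 153.75738911 -605.14326899  205.8238487 ] [-1.23987775e-01  9.92283171e-01  1.05485793e-03 -1.67058749e-04] [ 1.17986678 -0.58005039  0.16327747]
scene {'intrinsics': [[351.005, 0.0, 259.809], [0.0, 351.005, 187.483], [0.0, 0.0, 1.0]], 'D': [-0.103, 0.0, 0.0, 0.0, 0.0], 'R': [[0.625, 0.78, -0.003], [0.626, -0.504, -0.595], [-0.466, 0.37, -0.804]], 't': [-314.538, -289.529, 1305.221]} [ 986. -384.  876.]
top {'intrinsics': [[461.549, 0.0, 254.72], [0.0, 461.549, 194.326], [0.0, 0.0, 1.0]], 'D': [-0.071, 0.0, 0.0, 0.0, 0.0], 'R': [[0.005, -1.0, 0.031], [-0.996, -0.008, -0.094], [0.094, -0.03, -0.995]], 't': [-69.439, 572.144, 1254.85]} [ 452.  -27. 1304.]
wrist {'intrinsics': [[278.872, 0.0, 256.081], [0.0, 278.872, 192.513], [0.0, 0.0, 1.0]], 'D': [0.012, 0.0, 0.0, 0.0, 0.0], 'R': [[-0.247, 0.969, 0.002], [0.936, 0.238, 0.259], [0.251, 0.066, -0.966]], 't': [623.599, -34.211, 378.79]} [  91. -621.  373.]
```

View pics/scene.png

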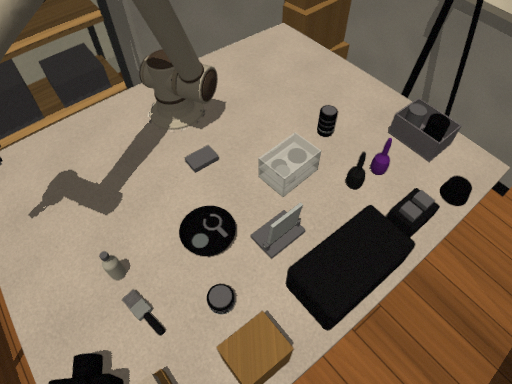

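View pics/top.png

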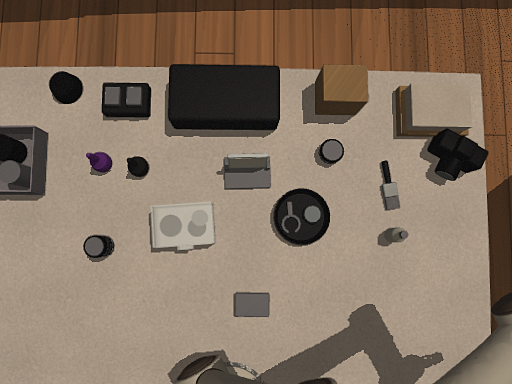

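Scene and top view show these candidates:
- **Tall lens:** the black ribbed cylinder at top (98,246) / scene (327,120). Look-alikes are the short lens at top (330,151) and the black cap at top (66,87).
- **Blower:** the black one at top (137,166) / scene (357,172). The purple look-alike is at top (100,161).
- **Fixed things:** drawer unit at top (183,226), dish (301,216), lamp (246,170).

I'll check the choice in one close crop.

```bash
python3 - <<'E'
import cv2,numpy as np
a=cv2.imread('pics/top.png')[140:270,75:335];b=cv2.imread('pics/scene.png')[95:265,175:405]
a=cv2.resize(a,None,fx=3,fy=3,interpolation=cv2.INTER_CUBIC);cv2.imwrite('pics/c1.png',a)
b=cv2.resize(b,None,fx=3.4,fy=3.4,interpolation=cv2.INTER_CUBIC);cv2.imwrite('pics/c2.png',b)
print(a.shape,b.shape)
E
```

```text
(390, 780, 3) (578, 782, 3)
```

View pics/c1.png

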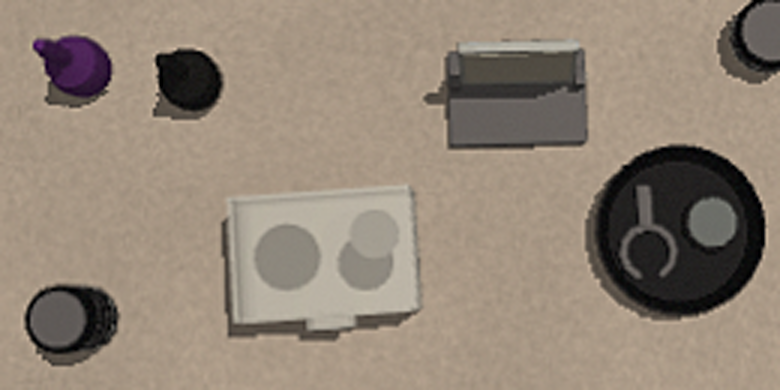

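View pics/c2.png

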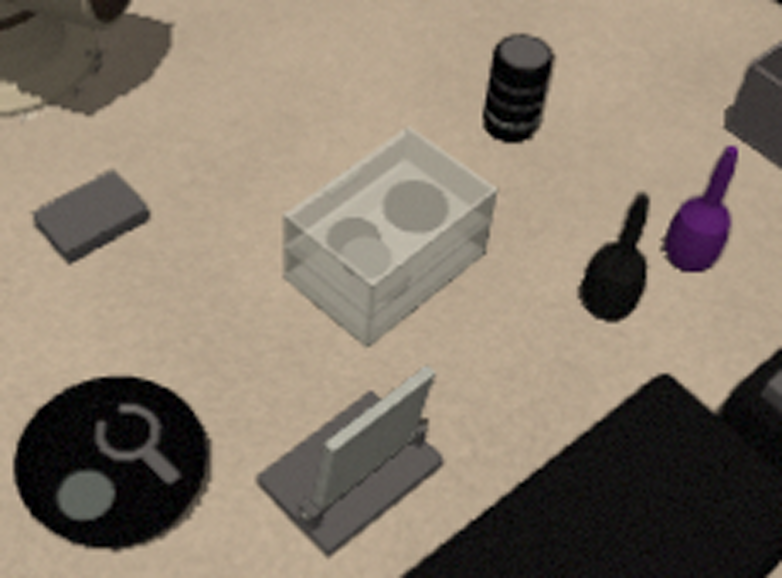

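Top crop (3x from 75,140): black blower with its bulb at (190,80), purple one left of it at (80,65), tall ribbed lens at (57,319), drawer unit at (323,255), dish at (680,232). The lamp panel's top edge runs (460,47)-(578,47). The scene crop confirms the lens is the tall ribbed one and the blower is the black one. Now measuring.

```bash
cat > h.py <<'E'
import cv2,numpy as np
from bench import arm
from scipy.spatial.transform import Rotation as Ro
def ray(cam,px):
    K=np.array(cam['intrinsics'],float);R=np.array(cam['R']);t=np.array(cam['t'])
    u=cv2.undistortPoints(np.array(px,float).reshape(-1,1,2),K,np.array(cam['D'],float)).reshape(-1,2)
    return -R.T@t, np.c_[u,np.ones(len(u))]@R
def plane(cam,px,z):
    c,d=ray(cam,px);return c+d*((z-c[2])/d[:,2])[:,None]
def proj(cam,X):
    R=np.array(cam['R']);return cv2.projectPoints(np.array(X,float).reshape(-1,3),cv2.Rodrigues(R)[0],np.array(cam['t'],float),np.array(cam['intrinsics'],float),np.array(cam['D'],float))[0].reshape(-1,2)
def tri(c1,p1,c2,p2):
    o1,d1=ray(c1,[p1]);o2,d2=ray(c2,[p2]);d1,d2=d1[0],d2[0]
    s=np.linalg.lstsq(np.c_[d1,-d2],o2-o1,rcond=None)[0]
    a,b=o1+s[0]*d1,o2+s[1]*d2;return (a+b)/2,np.linalg.norm(a-b)
def blob(mask,x0,y0,x1,y1):
    m=np.zeros_like(mask);m[y0:y1,x0:x1]=mask[y0:y1,x0:x1]
    cs,_=cv2.findContours(m,cv2.RETR_EXTERNAL,cv2.CHAIN_APPROX_NONE);return max(cs,key=cv2.contourArea)
E
cat > m.py <<'E'
from h import *
T,S=arm.camera_params('top'),arm.camera_params('scene')
t=cv2.imread('pics/top.png');s=cv2.imread('pics/scene.png')
gt=cv2.cvtColor(t,cv2.COLOR_BGR2GRAY);gs=cv2.cvtColor(s,cv2.COLOR_BGR2GRAY)
r=lambda a:np.round(a,1).tolist()
def circ(cam,c,z):
    P=plane(cam,c.reshape(-1,2),z)[:,:2]; q,rad=cv2.minEnclosingCircle(P.astype(np.float32)); e=cv2.fitEllipse(P.astype(np.float32))
    return r(q),r(rad),'ell',r(e[0]),r(e[1])
dk=lambda g,th:((g<th)*255).astype(np.uint8)
print('dish top',circ(T,blob(dk(gt,60),265,180,340,250),28))
print('dish scene',circ(S,blob(dk(gs,60),170,195,245,265),28))
# lens: gray disc
h=lambda g,a,b:((g>a)&(g<b)).astype(np.uint8)*255
print(gt[246,86:116],gs[100:125,329])
print('lens top',circ(T,blob(h(gt,60,130),84,234,104,258),100))
print('lens scene',circ(S,blob(h(gs,60,130),315,101,342,117),100))
c=blob(dk(gt,50),122,150,155,182).reshape(-1,2);print('blower top bbox',cv2.boundingRect(c))
c2=blob(dk(gs,50),342,148,370,192).reshape(-1,2);print('bl scene bbox',cv2.boundingRect(c2))
# circle on bulb
for cam,cc,n in((T,c,'T'),(S,c2,'S')):
    m=np.zeros(gt.shape,np.uint8);cv2.drawContours(m,[cc.reshape(-1,1,2)],-1,255,-1)
    d=cv2.distanceTransform(m,cv2.DIST_L2,5);_,v,_,p=cv2.minMaxLoc(d)
    w=d>v-1.0;yy,xx=np.nonzero(w);q=[xx.mean(),yy.mean()];print('bulb',n,q,v,r(plane(cam,[q],37)))
    if n=='T':qt=q
    else:print('tri',tri(T,qt,S,q))
# drawer corners from crops
C=np.array([[230,198],[412,187],[419,312],[232,323]])/3+[75,140]
print('drawer T',r(plane(T,C,90)),r(plane(T,C,90).mean(0)))
D=np.array([[407,130],[496,190],[372,285],[284,216]])/3.4+[175,95]
print('drawer S',r(plane(S,D,90)),r(plane(S,D,90).mean(0)))
# lamp: panel top edge ends, plate corners
for nm,a,b in(('L',(460,47),(434,371)),('R',(578,47),(327,445))):
    print('panel',nm,tri(T,np.array(a)/3+[75,140],S,np.array(b)/3.4+[175,95]))
for q in((450,146),(586,144)):print('plate front',r(plane(T,[np.array(q)/3+[75,140]],16)))
for q in((258,481),(330,553),(442,461)):print('plate S',r(plane(S,[np.array(q)/3.4+[175,95]],16)))
E
python3 m.py
```

```text
dish top ([512.2, -195.1], 79.3, 'ell', [512.4, -195.3], [154.3, 155.7])
dish scene ([517.0, -197.6], 80.4, 'ell', [516.5, -197.0], [153.5, 157.8])
[ 94  89  90  92  90  91  91  91  90  91  92  91  93  91  92  95  91  62
  13  15  18  27  36  19  33  17  43  26 106 152] [162 162 160 162 152  86  92  93  90  91  91  91  91  90  77  34  10   5
   4  10   1  36  38   7   0]
lens top ([427.9, 353.0], 24.1, 'ell', [428.0, 353.2], [46.0, 46.5])
lens scene ([435.1, 349.6], 32.6, 'ell', [431.2, 355.2], [44.1, 57.6])
blower top bbox (127, 157, 22, 20)
bl scene bbox (346, 153, 20, 36)
bulb T [np.float64(137.5), np.float64(166.0)] 9.787599563598633 [[647.9, 259.4, 37.0]]
bulb S [np.float64(355.2), np.float64(177.53333333333333)] 8.787599563598633 [[653.2, 253.6, 37.0]]
tri (array([649.28974921, 261.56595711,  26.81475201]), np.float64(0.4738406884308741))
drawer T [[533.8, 207.0, 90.0], [544.7, 47.7, 90.0], [435.5, 40.2, 90.0], [424.8, 202.7, 90.0]] [484.7, 124.4, 90.0]
drawer S [[433.3, 197.3, 90.0], [538.9, 208.7, 90.0], [550.5, 51.7, 90.0], [444.7, 42.2, 90.0]] [491.9, 125.0, 90.0]
panel L (array([663.61423017,   7.84869203, 133.40902423]), np.float64(5.605358465722296))
panel R (array([663.49433994, -94.33566671, 133.98488432]), np.float64(2.570504858214229))
plate front [[589.0, 17.3, 16.0]]
plate front [[591.9, -109.9, 16.0]]
plate S [[603.8, -112.4, 16.0]]
plate S [[689.6, -107.7, 16.0]]
plate S [[684.3, 17.0, 16.0]]
```

```bash
cat > mv.py <<'E'
# usage: mv.py x y z yaw : shift/turn in tool axes from measured pose; yaw = world yaw of the tool's y axis, tool down
from h import *
import sys
x,y,z,w=map(float,sys.argv[1:5]);s=arm.read_state()
R0=Ro.from_quat(s['ee_rot'])
yt=np.array([np.cos(w),np.sin(w),0]);zt=np.array([0,0,-1.]);xt=np.cross(yt,zt)
R1=Ro.from_matrix(np.c_[xt,yt,zt])
a=R0.as_matrix()
print('t',s['clock'],'pos',np.round(s['position'],1),'yaw',round(np.arctan2(a[1,1],a[0,1]),3),'tilt',np.round(a[:2,2],3),'F',np.round(s['contact_force'],1))
print('shift',np.round(R0.inv().apply(np.array([x,y,z])-s['position']),1),'turn',np.round((R0.inv()*R1).as_rotvec(),3))
E
python3 mv.py 450 -150 210 2.52; python3 mv.py 430 352 220 3.22
```

```text
t 0.1 pos [ 153.8 -605.2  205.9] yaw 1.819 tilt [-0.001  0.002] F [-0.5 -0.2 -0. ]
shift [-399.1  368.3   -3.4] turn [ 0.002  0.001 -0.701]
t 0.1 pos [ 153.8 -605.2  205.9] yaw 1.819 tilt [-0.001  0.002] F [-0.5 -0.2 -0. ]
shift [-503.3  859.8  -12.4] turn [ 2.000e-03  1.000e-03 -1.401e+00]
```

Call:
{"name": "servo_tool", "arguments": {"rows": [[[85,-399,368,-4,0,0,-0.7],[85,-399,368,-4,0,0,-0.7],[85,-399,368,-4,0,0,-0.7],[85,-399,368,-4,0,0,-0.7],[85,-399,368,-4,0,0,-0.7],[85,-399,368,-4,0,0,-0.7],[85,-399,368,-4,0,0,-0.7],[85,-399,368,-4,0,0,-0.7],[85,-399,368,-4,0,0,-0.7],[85,-503,860,-12,0,0,-1.4]]]}}

```text
clock: 1.35
position: [448.7, -86.9, 211.3]
ee_rot: [-0.54, 0.842, 0.0, -0.0]
contact_force: [0.4, 0.3, 0.0]
gripper_width: 85.2
grasp_force: 0.0
```

```bash
python3 mv.py 430 353 220 3.222
```

```text
t 1.35 pos [448.7 -86.9 211.3] yaw 2.711 tilt [-0.001 -0.   ] F [0.4 0.3 0. ]
shift [-391.9  200.7   -8.9] turn [ 0.001 -0.    -0.511]
```

Call:
{"name": "servo_tool", "arguments": {"rows": [[[85,-392,201,-9,0,0,-0.51],[85,-392,201,-9,0,0,-0.51],[85,-392,201,-9,0,0,-0.51],[85,-392,201,-9,0,0,-0.51],[85,-392,201,-9,0,0,-0.51],[85,-392,201,-9,0,0,-0.51],[85,-392,201,-9,0,0,-0.51],[85,-392,201,-9,0,0,-0.51],[85,-392,201,-9,0,0,-0.51],[85,-392,201,-9,0,0,-0.51]]]}}

```text
clock: 2.6
position: [430.2, 350.6, 220.9]
ee_rot: [0.733, -0.68, -0.0, 0.0]
contact_force: [-0.0, -0.4, 0.2]
gripper_width: 85.2
grasp_force: 0.0
```

```bash
cat >look.py <<'E'
from h import *
import sys
c=arm.camera_params('wrist');s=arm.read_state();im=arm.get_image('wrist')
n='pics/%s.png'%sys.argv[1];cv2.imwrite(n,cv2.cvtColor(im,cv2.COLOR_RGB2BGR))
np.savez('pics/%s.npz'%sys.argv[1],**{k:np.array(v) for k,v in c.items()})
print('pos',np.round(s['position'],1),s['clock'])
E
python3 look.py w1; python3 - <<'E'
from h import *
c=np.load('pics/w1.npz');g=cv2.imread('pics/w1.png',0)
print(proj(c,[[430,353,100],[430,353,0],[650,258,145],[488,125,90]]))
E
```

```text
pos [430.2 350.6 220.9] 2.6
[[256.70980976 183.51713312]
 [256.49464671 167.26866235]
 [-11.52425549  59.29960856]
 [210.09595688 -78.68056674]]
```

View pics/w1.png

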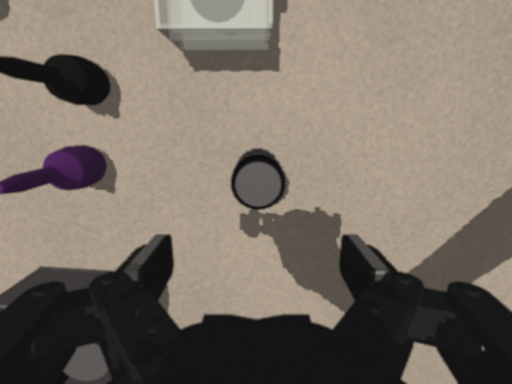

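Wrist view: tall lens with its top disc at (258,184), black blower with its bulb at (78,80), purple one at (75,167), drawer edge at top (215,30).

```bash
python3 - <<'E'
from h import *
c=np.load('pics/w1.npz');g=cv2.imread('pics/w1.png',0)
m=((g>60)&(g<115)).astype(np.uint8)*255
b=blob(m,234,163,283,207);P=plane(c,b.reshape(-1,2),100)[:,:2]
print('lens',cv2.minEnclosingCircle(P.astype(np.float32)),cv2.fitEllipse(P.astype(np.float32)))
m=(g<45).astype(np.uint8)*255
b=blob(m,0,45,112,110);M=np.zeros_like(m);cv2.drawContours(M,[b],-1,255,-1);d=cv2.distanceTransform(M,cv2.DIST_L2,5)
_,v,_,p=cv2.minMaxLoc(d);print(p,v,'bulb',plane(c,[p],37))
print('drawer y edge corners',plane(c,[[157,28],[273,28]],90))
E
python3 mv.py 431 353 220 3.222
```

```text
lens ((428.84954833984375, 353.62615966796875), 24.31817054748535) ((428.8818359375, 353.69427490234375), (46.92744064331055, 47.85757064819336), 88.31661224365234)
(71, 78) 22.57209587097168 bulb [[654.25899146 258.09969459  37.        ]]
drawer y edge corners [[535.84983809 211.14617189  90.        ]
 [425.86530694 202.61601623  90.        ]]
t 2.65 pos [430.3 350.5 221.1] yaw -3.068 tilt [-0. -0.] F [-0.6 -0.   0.4]
shift [-2.4 -0.9  1.1] turn [ 0.    -0.    -0.006]
```

Call:
{"name": "servo_tool", "arguments": {"rows": [[[85,-3,0.8,50,0,0,0],[85,-3,0.8,100,0,0,0],[85,-3,0.8,140,0,0,0],[85,-3,0.8,165,0,0,0],[85,-3,0.8,175,0,0,0],[85,-3,0.8,175,0,0,0],[50,-3,0.8,175,0,0,0],[50,-3,0.8,175,0,0,0],[50,-3,0.8,175,0,0,0],[50,-3,0.8,175,0,0,0]]]}}

```text
clock: 3.9
position: [429.6, 355.5, 48.0]
ee_rot: [0.733, -0.68, -0.0, -0.001]
contact_force: [-2.1, -1.3, 5.9]
gripper_width: 58.2
grasp_force: 63.5
```

Call:
{"name": "servo_tool", "arguments": {"rows": [[[50,0,0,0,0,0,0],[50,0,0,0,0,0,0],[50,0,0,0,0,0,0],[50,0,0,0,0,0,0],[50,0,0,-15,0,0,0],[50,0,0,-45,0,0,0],[50,0,0,-85,0,0,0],[50,0,0,-120,0,0,0],[50,0,0,-135,0,0,0],[50,0,0,-135,0,0,0]]]}}

```text
clock: 5.15
position: [429.0, 354.9, 181.4]
ee_rot: [0.733, -0.68, -0.0, -0.001]
contact_force: [0.5, -1.0, -4.5]
gripper_width: 58.1
grasp_force: 65.7
```

```bash
python3 mv.py 501 -36 182 3.222
```

```text
t 5.15 pos [429.  354.9 181.4] yaw -3.066 tilt [0.    0.002] F [ 0.5 -1.  -4.5]
shift [395.2 -42.4  -1.1] turn [-0.     0.002 -0.005]
```

Call:
{"name": "servo_tool", "arguments": {"rows": [[[50,20,-2,-1,0,0,0],[50,65,-7,-1,0,0,0],[50,115,-12,-1,0,0,0],[50,165,-18,-1,0,0,0],[50,215,-23,-1,0,0,0],[50,265,-28,-1,0,0,0],[50,315,-34,-1,0,0,0],[50,360,-39,-1,0,0,0],[50,385,-41,-1,0,0,0],[50,395,-42,-1,0,0,0]]]}}

```text
clock: 6.4
position: [499.3, -38.0, 180.2]
ee_rot: [0.732, -0.681, -0.001, 0.002]
contact_force: [0.1, -0.6, -4.6]
gripper_width: 57.9
grasp_force: 65.7
```

Call:
{"name": "servo_tool", "arguments": {"rows": [[[50,0,0,0,0,0,0],[50,0,0,0,0,0,0]]]}}

```text
clock: 6.65
position: [500.4, -35.4, 181.5]
ee_rot: [0.734, -0.68, -0.0, 0.0]
contact_force: [0.2, -0.3, -4.7]
gripper_width: 58.2
grasp_force: 65.7
```

```bash
python3 look.py w2; python3 mv.py 501 -36 182 3.222
```

```text
pos [500.4 -35.4 181.5] 6.65
t 6.7 pos [500.6 -35.2 181.7] yaw -3.065 tilt [-0.  0.] F [-0.1  0.7 -4.5]
shift [ 0.8 -0.3 -0.3] turn [ 0.     0.    -0.004]
```

View pics/w2.png

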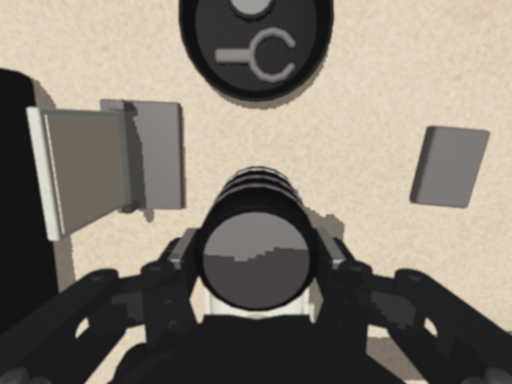

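Wrist view: dish at the top, rim bottom at (256,98). Held lens disc at (257,259), lamp plate front edge (183,100)-(184,208), panel on the left. Fitting these.

```bash
python3 - <<'E'
from h import *
from scipy.optimize import least_squares
c=np.load('pics/w2.npz');g=cv2.imread('pics/w2.png',0)
m=(g<60).astype(np.uint8)*255
b=blob(m,150,0,350,110).reshape(-1,2);b=b[(b[:,1]>3)];P=plane(c,b,28)[:,:2]
h=cv2.convexHull(P.astype(np.float32)).reshape(-1,2)
f=least_squares(lambda q:np.hypot(h[:,0]-q[0],h[:,1]-q[1])-80,[514,-196],loss='soft_l1')
print('dish r80',f.x,np.abs(f.fun).max(),len(h))
m=((g>60)&(g<130)).astype(np.uint8)*255
b=blob(m,200,208,314,312);P=plane(c,b.reshape(-1,2),233.5)[:,:2];print('lens',cv2.minEnclosingCircle(P.astype(np.float32)))
print('plate front',plane(c,[[182,101],[184,208]],8))
t=[(27,108),(55,241),(45,108),(63,235)]
print('panel top',plane(c,t,140))
E
```

```text
dish r80 [ 514.30337448 -198.12934331] 61.49675076646862 55
lens ((501.6158142089844, -36.94929122924805), 24.369731903076172)
plate front [[ 593.13804029 -111.87239228    8.        ]
 [ 589.59372668   18.76792406    8.        ]]
panel top [[668.89478565 -93.79332848 140.        ]
 [660.57767497   8.56479691 140.        ]
 [656.32368155 -94.8331064  140.        ]
 [653.70155034   2.81133139 140.        ]]
```

Call:
{"name": "servo_tool", "arguments": {"rows": [[[50,-1.3,0.7,25,0,0,0],[50,-1.3,0.7,65,0,0,0],[50,-1.3,0.7,100,0,0,0],[50,-1.3,0.7,120,0,0,0],[50,-1.3,0.7,128,0,0,0],[50,-1.3,0.7,131,0,0,0],[50,-1.3,0.7,133,0,0,0],[50,-1.3,0.7,133,0,0,0]]]}}

```text
clock: 7.7
position: [500.5, -34.6, 49.6]
ee_rot: [0.733, -0.68, 0.0, -0.001]
contact_force: [0.2, 0.1, -3.5]
gripper_width: 58.0
grasp_force: 65.7
```

Call:
{"name": "servo_tool", "arguments": {"rows": [[[50,0,0,1.5,0,0,0],[50,0,0,1.5,0,0,0],[65,0,0,1.5,0,0,0],[85,0,0,1.5,0,0,0],[85,0,0,1.5,0,0,0],[85,0,0,1.5,0,0,0],[85,0,0,-30,0,0,0],[85,0,0,-90,0,0,0],[85,0,0,-150,0,0,0],[85,0,0,-190,0,0,0]]]}}

```text
clock: 8.95
position: [500.7, -34.7, 242.3]
ee_rot: [0.733, -0.68, 0.001, -0.002]
contact_force: [0.3, 0.0, -0.3]
gripper_width: 84.8
grasp_force: 0.0
```

```bash
cat >chk.py <<'E'
from h import *
T,S=arm.camera_params('top'),arm.camera_params('scene')
t,s=arm.get_image('top'),arm.get_image('scene')
cv2.imwrite('pics/t2.png',t[:,:,::-1]);cv2.imwrite('pics/s2.png',s[:,:,::-1])
E
python3 mv.py 654 195 240 3.222
```

```text
t 8.95 pos [500.7 -34.7 242.3] yaw -3.066 tilt [0.004 0.001] F [ 0.3  0.  -0.3]
shift [-217.5 -170.2    3. ] turn [-0.004  0.    -0.005]
```

Call:
{"name": "servo_tool", "arguments": {"rows": [[[85,-60,-35,2,0,0,0],[85,-110,-70,2,0,0,0],[85,-160,-100,2,0,0,0],[85,-210,-130,2,0,0,0],[85,-255,-158,2,0,0,0],[85,-280,-173,2,0,0,0],[85,-280,-173,2,0,0,0],[85,-280,-173,2,0,0,0]]]}}

```text
clock: 9.95
position: [651.1, 257.1, 236.6]
ee_rot: [0.733, -0.68, -0.0, 0.0]
contact_force: [0.3, -0.8, 0.5]
gripper_width: 85.0
grasp_force: 0.0
```

```bash
python3 look.py w3; python3 chk.py; python3 mv.py 652 258 240 3.222; python3 -c "
from h import *
c=np.load('pics/w3.npz');print(proj(c,[[652,258,145],[652,258,35],[652,258,100]]))"
```

```text
pos [651.1 257.1 236.6] 9.95
t 10.1 pos [651.2 256.5 237.6] yaw -3.067 tilt [0. 0.] F [-0.4  0.2  0.3]
shift [-1.4 -0.9 -2.4] turn [-0.     0.    -0.006]
[[255.78122183 188.89677777]
 [255.76032519 168.59276351]
 [255.77095055 178.91236817]]
```

View pics/w3.png

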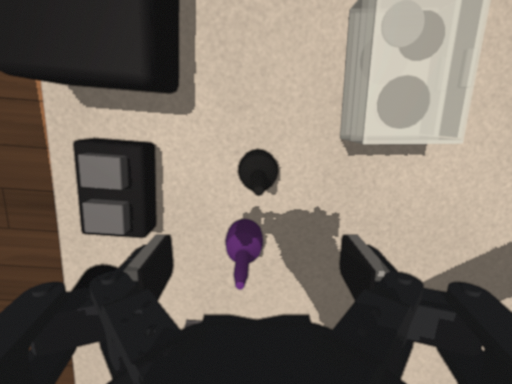

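Wrist view: black blower with bulb at (259,170) and nozzle tip at (259,190), purple one behind it at (243,245), drawer unit top right, black case top left, double box at (115,185).

```bash
python3 - <<'E'
from h import *
c=np.load('pics/w3.npz');im=cv2.imread('pics/w3.png');g=im.max(2)
m=(g<48).astype(np.uint8)*255
b=blob(m,225,140,295,205);print(cv2.boundingRect(b))
M=np.zeros_like(m);cv2.drawContours(M,[b],-1,255,-1);d=cv2.distanceTransform(M,cv2.DIST_L2,5)
_,v,_,p=cv2.minMaxLoc(d);yy,xx=np.nonzero(d>v-1);q=[xx.mean(),yy.mean()];print(q,v,'bulb',plane(c,[q],37))
b=b.reshape(-1,2);yb=b[:,1].max();x=b[b[:,1]>=yb-4,0];print('tip',yb,x.min(),x.max(),plane(c,[[(x.min()+x.max())/2,yb-2]],143))
print('drawer corners',plane(c,[[366,143],[466,143]],90))
t=cv2.imread('pics/t2.png');gt=cv2.cvtColor(t,cv2.COLOR_BGR2GRAY);T=arm.camera_params('top')
P=proj(T,[[501,-36,100]])[0];print(P);x,y=P.astype(int)
m=((gt>60)&(gt<125)).astype(np.uint8)*255;b=blob(m,x-11,y-11,x+12,y+12);print('lens',cv2.minEnclosingCircle(plane(T,b.reshape(-1,2),100)[:,:2].astype(np.float32)))
E
```

```text
(239, 150, 39, 44)
[np.float64(257.8333333333333), np.float64(169.83333333333334)] 18.975196838378906 bulb [[649.14504168 259.10127411  37.        ]]
tip 193 252 265 [[649.17890582 260.40130312 143.        ]]
drawer corners [[532.87229694 210.23073767  90.        ]
 [423.04857106 202.07908198  90.        ]]
[244.0262558  218.97736726]
lens ((498.51861572265625, -36.55808639526367), 24.40763282775879)
```

Call:
{"name": "servo_tool", "arguments": {"rows": [[[85,-3,2,30,0,0,0],[85,-3,2,60,0,0,0],[85,-3,2,75,0,0,0],[85,-3,2,75,0,0,0],[85,-3,2,75,0,0,0]]]}}

```text
clock: 10.72
position: [650.1, 260.5, 163.6]
ee_rot: [0.733, -0.68, 0.001, -0.001]
contact_force: [-1.0, -0.4, -1.3]
gripper_width: 85.0
grasp_force: 0.0
```

Call:
{"name": "servo_tool", "arguments": {"rows": [[[85,1,1,30,0,0,0],[85,1,1,55,0,0,0],[85,1,1,72,0,0,0],[85,1,1,78,0,0,0],[60,1,1,78,0,0,0],[40,1,1,78,0,0,0],[30,1,1,78,0,0,0],[26,1,1,78,0,0,0],[22,1,1,78,0,0,0],[22,1,1,78,0,0,0]]]}}

```text
clock: 11.98
position: [648.3, 259.3, 84.0]
ee_rot: [0.733, -0.68, 0.0, -0.0]
contact_force: [0.4, 0.5, -0.4]
gripper_width: 22.0
grasp_force: 0.0
```

Call:
{"name": "servo_tool", "arguments": {"rows": [[[19,0,0,0,0,0,0],[16,0,0,0,0,0,0],[12,0,0,0,0,0,0],[10,0,0,0,0,0,0],[10,0,0,0,0,0,0],[10,0,0,0,0,0,0]]]}}

```text
clock: 12.72
position: [648.5, 259.4, 84.1]
ee_rot: [0.733, -0.68, 0.0, -0.0]
contact_force: [-0.3, -0.4, 1.2]
gripper_width: 15.7
grasp_force: 58.7
```

Call:
{"name": "servo_tool", "arguments": {"rows": [[[10,0,0,-10,0,0,0],[10,0,0,-35,0,0,0],[10,0,0,-75,0,0,0],[10,0,0,-110,0,0,0],[10,0,0,-130,0,0,0],[10,0,0,-140,0,0,0],[10,0,0,-140,0,0,0]]]}}

```text
clock: 13.6
position: [648.2, 259.4, 224.1]
ee_rot: [0.733, -0.68, -0.0, -0.0]
contact_force: [-0.1, -0.0, -1.2]
gripper_width: 15.6
grasp_force: 58.6
```

```bash
python3 mv.py 527 -344 224 3.222
```

```text
t 13.6 pos [648.2 259.4 224.1] yaw -3.066 tilt [0. 0.] F [-0.1 -0.  -1.2]
shift [ 5.925e+02  1.663e+02 -2.000e-01] turn [-0.     0.    -0.005]
```

Call:
{"name": "servo_tool", "arguments": {"rows": [[[10,20,6,0,0,0,0],[10,60,17,0,0,0,0],[10,110,31,0,0,0,0],[10,160,45,0,0,0,0],[10,210,59,0,0,0,0],[10,260,73,0,0,0,0],[10,310,87,0,0,0,0],[10,360,101,0,0,0,0],[10,410,115,0,0,0,0],[10,450,126,0,0,0,0]]]}}

```text
clock: 14.85
position: [554.4, -201.3, 222.9]
ee_rot: [0.733, -0.68, -0.001, 0.001]
contact_force: [0.1, 0.2, -1.1]
gripper_width: 15.6
grasp_force: 58.7
```

Call:
{"name": "servo_tool", "arguments": {"rows": [[[10,40,11,0,0,0,0],[10,85,24,0,0,0,0],[10,120,34,0,0,0,0],[10,137,39,0,0,0,0],[10,142,40,0,0,0,0],[10,142,40,0,0,0,0],[10,142,40,0,0,0,0]]]}}

```text
clock: 15.72
position: [527.7, -342.5, 224.0]
ee_rot: [0.734, -0.679, -0.0, -0.0]
contact_force: [-0.5, 0.5, -1.4]
gripper_width: 15.4
grasp_force: 58.7
```

```bash
python3 mv.py 527 -344 224 3.222; python3 chk.py; python3 - <<'E'
from h import *
T,S=arm.camera_params('top'),arm.camera_params('scene')
print(proj(T,[[527,-344,z] for z in(0,140,285)]),proj(S,[[527,-344,z] for z in(0,140,285)]))
E
```

```text
t 15.725 pos [ 527.7 -342.5  224. ] yaw -3.065 tilt [0. 0.] F [-0.5  0.5 -1.4]
shift [ 1.4  0.8 -0. ] turn [-0.     0.    -0.003]
[[351.68009    211.88521562]
 [364.75007616 208.82949523]
 [381.95165728 204.80017559]] [[165.63948474 266.88780981]
 [152.49113476 242.59723747]
 [134.68565229 209.15580791]]
```

Call:
{"name": "servo_tool", "arguments": {"rows": [[[10,1.5,1,30,0,0,0],[10,1.5,1,70,0,0,0],[10,1.5,1,105,0,0,0],[10,1.5,1,125,0,0,0],[10,1.5,1,134,0,0,0],[10,1.5,1,137,0,0,0],[10,1.5,1,139,0,0,0],[10,1.5,1,139,0,0,0]]]}}

```text
clock: 16.82
position: [526.9, -345.3, 85.7]
ee_rot: [0.733, -0.68, 0.001, -0.0]
contact_force: [0.6, -0.1, -1.2]
gripper_width: 15.6
grasp_force: 58.7
```

Call:
{"name": "servo_tool", "arguments": {"rows": [[[10,-1,0,1,0,0,0],[10,-1,0,1.5,0,0,0],[10,-1,0,1.5,0,0,0]]]}}

```text
clock: 17.2
position: [526.8, -344.3, 84.1]
ee_rot: [0.733, -0.68, 0.001, -0.0]
contact_force: [0.1, 0.3, 1.3]
gripper_width: 15.9
grasp_force: 59.0
```

Call:
{"name": "servo_tool", "arguments": {"rows": [[[16,0,0,0,0,0,0],[20,0,0,0,0,0,0],[30,0,0,0,0,0,0],[60,0,0,0,0,0,0],[60,0,0,0,0,0,0],[60,0,0,-20,0,0,0],[60,0,0,-60,0,0,0],[60,0,0,-120,0,0,0],[60,0,0,-160,0,0,0],[60,0,0,-160,0,0,0]]]}}

```text
clock: 18.45
position: [528.2, -345.1, 248.1]
ee_rot: [0.733, -0.68, 0.004, -0.001]
contact_force: [-0.0, -0.3, -0.5]
gripper_width: 60.1
grasp_force: 0.0
```

```bash
python3 look.py w4; python3 chk.py; python3 - <<'E'
from h import *
c=np.load('pics/w4.npz');g=cv2.imread('pics/w4.png').max(2)
print(proj(c,[[527,-344,37],[527,-344,145]]))
q0=proj(c,[[527,-344,37]])[0].astype(int);x,y=q0
m=(g<48).astype(np.uint8)*255
b=blob(m,x-45,max(y-40,0),x+45,y+40)
M=np.zeros_like(m);cv2.drawContours(M,[b],-1,255,-1);d=cv2.distanceTransform(M,cv2.DIST_L2,5)
_,v,_,p=cv2.minMaxLoc(d);yy,xx=np.nonzero(d>v-1);q=[xx.mean(),yy.mean()];print(cv2.boundingRect(b),q,v,'bulb',plane(c,[q],37))
b=b.reshape(-1,2);yb=b[:,1].max();xs=b[b[:,1]>=yb-4,0];print('tip',yb,xs.min(),xs.max(),plane(c,[[(xs.min()+xs.max())/2,yb-2]],143))
a=cv2.imread('pics/t2.png')[130:270,150:410];cv2.imwrite('pics/c3.png',cv2.resize(a,None,fx=3,fy=3,interpolation=cv2.INTER_CUBIC))
E
python3 mv.py 720 -42 240 3.222
```

```text
pos [ 528.2 -345.1  248.1] 18.45
[[258.63619375 168.18890943]
 [258.77963087 186.73859692]]
(240, 149, 38, 41) [np.float64(258.25), np.float64(167.75)] 18.17829704284668 bulb [[ 527.57649787 -344.56554958   37.        ]]
tip 189 250 267 [[ 527.21691133 -343.22485523  143.        ]]
t 18.6 pos [ 525.8 -343.6  242.2] yaw -3.066 tilt [-0.002  0.001] F [-0.2 -0.4 -0.1]
shift [-286.2 -216.3    2.2] turn [ 0.002  0.001 -0.005]
```

View pics/c3.png

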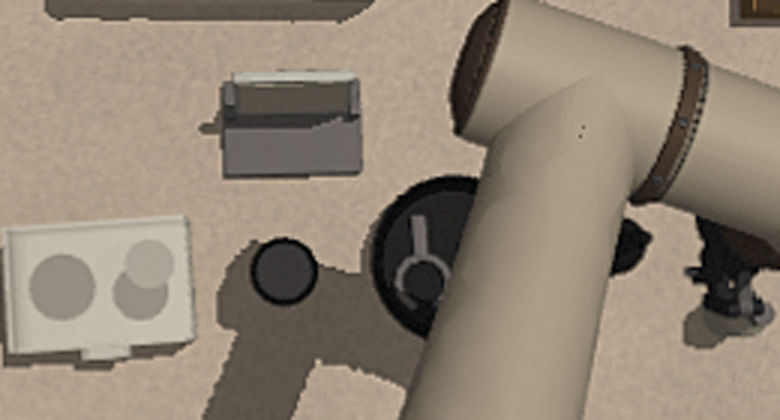

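Top crop: the lens stands at (284,270) between drawer unit and dish, and the blower peeks out at (628,250) just past the dish. The wrist view puts the blower at (527,-344), as planned. Now the lamp, from behind with closed fingers.

Call:
{"name": "servo_tool", "arguments": {"rows": [[[0,-30,-20,2,0,0,0],[0,-80,-57,2,0,0,0],[0,-130,-92,2,0,0,0],[0,-180,-127,2,0,0,0],[0,-230,-163,2,0,0,0],[0,-270,-191,2,0,0,0],[0,-284,-201,2,0,0,0],[0,-284,-201,2,0,0,0],[0,-284,-201,2,0,0,0]]]}}

```text
clock: 19.73
position: [704.7, -47.1, 241.0]
ee_rot: [0.733, -0.68, -0.0, 0.001]
contact_force: [-0.5, -0.7, -0.3]
gripper_width: 0.1
grasp_force: 0.0
```

```bash
python3 look.py w5; python3 mv.py 705 -45 110 3.222
```

```text
pos [704.7 -47.1 241. ] 19.725
t 19.775 pos [704.7 -47.3 241.4] yaw -3.068 tilt [-0.001 -0.   ] F [ 0.   0.1 -0.7]
shift [ -2.3  -0.5 131.4] turn [ 0.001 -0.    -0.007]
```

View pics/w5.png

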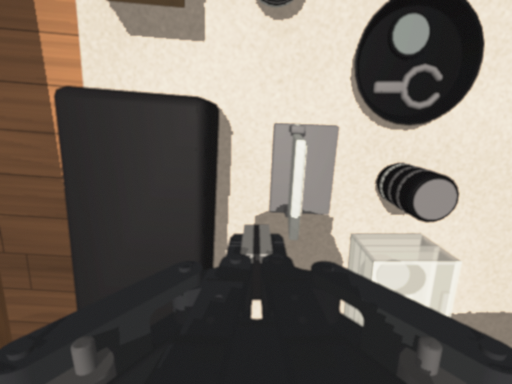

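Wrist view: panel top edge is the bright strip at (291-307, 140-218). The closed fingers at (257,240) sit between it and the black case, whose edge is at x≈217. Plate corners are (275,124), (338,126), (330,213).

```bash
python3 - <<'E'
from h import *
c=np.load('pics/w5.npz')
print('panel back/front z140',plane(c,[[294,140],[291,215],[307,141],[302,217]],139).round(1).tolist())
print('plate',plane(c,[[275,124],[338,126],[330,213],[270,211]],16).round(1).tolist())
print('case',[plane(c,[[217,200]],z).round(1).tolist() for z in(0,60,100)])
E
```

```text
panel back/front z140 [[672.7, -94.1, 139.0], [667.4, -18.8, 139.0], [660.2, -94.1, 139.0], [655.9, -17.5, 139.0]]
plate [[683.6, -105.4, 16.0], [597.5, -109.1, 16.0], [590.2, 16.4, 16.0], [679.4, 19.9, 16.0]]
case [[[760.3, 13.7, 0.0]], [[753.0, -4.8, 60.0]], [[748.2, -17.1, 100.0]]]
```

Call:
{"name": "servo_tool", "arguments": {"rows": [[[0,-2,0,50,0,0,0],[0,-2,0,100,0,0,0],[0,-2,0,125,0,0,0],[0,-2,0,131,0,0,0],[0,-2,10,131,0,0,0],[0,-2,20,131,0,0,0],[0,-2,30,131,0,0,0],[0,-2,40,131,0,0,0],[0,-2,50,131,0,0,0],[0,-2,60,131,0,0,0]]]}}

```text
clock: 21.02
position: [645.3, -47.9, 110.9]
ee_rot: [0.733, -0.68, 0.0, -0.001]
contact_force: [1.7, 2.0, 0.9]
gripper_width: -0.3
grasp_force: 1.2
```

Call:
{"name": "servo_tool", "arguments": {"rows": [[[0,0,5,0,0,0,0],[0,0,8,0,0,0,0],[0,0,8,0,0,0,0]]]}}

```text
clock: 21.4
position: [636.7, -49.0, 109.9]
ee_rot: [0.733, -0.68, -0.001, 0.001]
contact_force: [1.2, 0.1, 0.0]
gripper_width: -0.3
grasp_force: 0.4
```

```bash
cat >pan.py <<'E'
from h import *
import sys
c=arm.camera_params('scene');im=arm.get_image('scene');cv2.imwrite('pics/%s.png'%sys.argv[1],im[:,:,::-1])
T=arm.camera_params('top');ti=arm.get_image('top');cv2.imwrite('pics/%st.png'%sys.argv[1],ti[:,:,::-1])
b=cv2.resize(im[180:265,235:320,::-1],None,fx=6,fy=6,interpolation=cv2.INTER_CUBIC);cv2.imwrite('pics/%sc.png'%sys.argv[1],b)
# expected panel top back edge ends for leans (hinge 653,-44.5, yaw .06)
for L in(-.1,.4,.52,.65):
    P=[]
    for y in(-52,52):
        q=np.array([-110*np.sin(L),y]);P.append([653+q[0]-.06*q[1],-44.5+q[1]+.06*q[0],30+110*np.cos(L)])
    print(L,'scene',proj(c,P).round(1).tolist(),'top',proj(T,P).round(1).tolist())
E
python3 pan.py p1; python3 mv.py 626 -45 110 3.222
```

```text
-0.1 scene [[271.2, 226.1], [301.1, 202.1]] top [[268.0, 153.6], [227.3, 155.6]]
0.4 scene [[256.3, 213.9], [286.0, 191.2]] top [[269.0, 174.9], [228.4, 176.9]]
0.52 scene [[253.2, 212.2], [282.7, 189.9]] top [[269.1, 179.7], [228.7, 181.8]]
0.65 scene [[250.2, 211.0], [279.5, 188.9]] top [[269.2, 184.7], [229.0, 186.7]]
t 21.5 pos [636.8 -49.2 109.9] yaw -3.066 tilt [-0.002 -0.   ] F [-0.7  0.5  0.8]
shift [-5.  10.5 -0.1] turn [ 0.002 -0.    -0.005]
```

View pics/p1c.png

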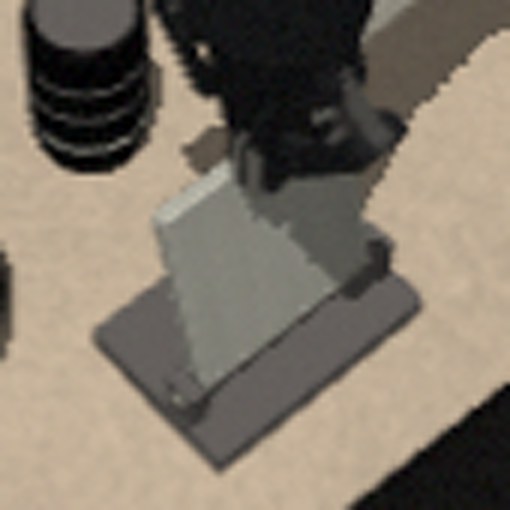

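Scene crop: the fingers push the panel. Its near top corner at crop (158,220), i.e. scene (261.3,216.7), gives a lean of about 0.24. Pushing on.

Call:
{"name": "servo_tool", "arguments": {"rows": [[[0,-3,7,0,0,0,0],[0,-3,14,0,0,0,0],[0,-3,20,0,0,0,0],[0,-3,20,0,0,0,0],[0,-3,20,0,0,0,0]]]}}

```text
clock: 22.12
position: [616.8, -47.5, 110.4]
ee_rot: [0.733, -0.68, -0.0, 0.0]
contact_force: [-1.0, 0.6, 0.5]
gripper_width: 0.2
grasp_force: 0.4
```

```bash
python3 pan.py p2 >/dev/null; python3 mv.py 626 -45 110 3.222; python3 - <<'E'
from h import *
# bright top-strip corner of panel: print brightness map rows near corner
g=cv2.imread('pics/p2.png',0); print(g[205:222,246:266])
g=cv2.imread('pics/p1.png',0); print(g[210:224,254:270])
E
```

```text
t 22.225 pos [617.  -47.5 110.3] yaw -3.066 tilt [-0.001 -0.   ] F [-1.2 -0.2  0.9]
shift [-1.8 -9.2  0.3] turn [ 0.001 -0.    -0.005]
[[ 32  72  85  82  66  57  48  26   5   4   4  76 155 175 173 176 175 174
  120  84]
 [  4  11   2   5   9   5   9   4   3   9  57 152 175 176 178 174 177 174
  174 120]
 [ 17   9   1   2   7   1   3  10  42  77 152 176 179 179 179 175 176 179
  177 126]
 [110  60  35  33  26  34  49  65 149 174 176 172 176 178 176 177 177 175
  142 161]
 [176 173 174 177 177 174 176 178 176 174 175 177 177 178 174 174 176 171
  163 166]
 [172 172 174 176 175 174 173 177 177 179 179 174 172 173 176 157 164 166
  167 173]
 [173 176 180 180 176 172 176 174 173 177 178 177 175 178 161 159 167 170
  179 156]
 [170 176 177 178 176 173 175 177 175 171 170 173 175 171 167 168 174 178
  147 135]
 [170 176 181 179 177 178 174 172 172 171 169 154 177 176 169 180 169 142
  133 137]
 [174 177 175 174 177 176 178 175 171 170 172 163 169 175 183 155 138 134
  136 135]
 [176 176 174 175 172 178 181 180 173 171 174 152 119 159 146 133 137 136
  137 136]
 [175 174 177 179 181 181 177 
[... 719 characters left out ...]
 169 173 173 178 180 144 128]
 [173 171 173 177 176 174 174 162 176 178 175 179 161 132 125 128]
 [172 174 176 176 176 177 175 173 175 178 186 151 129 127 127 128]
 [174 175 175 176 177 180 155 164 179 179 143 126 127 126 126 128]
 [176 174 177 179 178 173 154 138 145 128 125 125 128 126 126 128]
 [174 175 174 178 178 174 151 118 131 131 129 128 128 126 127 129]
 [171 172 172 177 178 173 165 126 127 131 129 128 128 127 127 129]
 [174 173 177 176 176 174 176 136 120 126 130 126 127 127 126 129]
 [179 180 177 174 177 176 174 153 121 126 130 129 127 128 127 127]
 [179 181 177 180 178 177 176 152 117 130 133 129 127 128 127 128]
 [173 177 177 175 178 179 180 166 125 128 131 128 129 127 129 127]]
```

The corner moved less than expected, so I'll back off and measure the panel unobstructed.

Call:
{"name": "servo_tool", "arguments": {"rows": [[[0,0,-20,0,0,0,0],[0,0,-50,0,0,0,0],[0,0,-85,0,0,0,0],[0,0,-88,-50,0,0,0],[0,0,-88,-100,0,0,0],[0,0,-88,-130,0,0,0],[0,0,-88,-130,0,0,0],[0,0,-88,-130,0,0,0]]]}}

```text
clock: 23.22
position: [704.5, -40.6, 239.0]
ee_rot: [0.733, -0.68, -0.001, 0.001]
contact_force: [0.1, -0.1, -0.6]
gripper_width: 0.2
grasp_force: 0.0
```

```bash
python3 look.py w6;python3 pan.py p3; python3 -c "
import cv2
a=cv2.imread('pics/w6.png')[100:240,240:400];cv2.imwrite('pics/w6c.png',cv2.resize(a,None,fx=3,fy=3,interpolation=cv2.INTER_CUBIC))
a=cv2.resize(cv2.imread('pics/w6.png')[100:240,240:400],(480,420));b=cv2.resize(cv2.imread('pics/p3.png')[180:260,235:315],(300,300),interpolation=cv2.INTER_CUBIC)
import numpy as np
o=np.zeros((420,780,3),np.uint8);o[:,:480]=a;o[:300,480:]=b;cv2.imwrite('pics/w6d.png',o)"
```

```text
pos [704.5 -40.6 239. ] 23.225
-0.1 scene [[271.2, 226.1], [301.1, 202.1]] top [[268.0, 153.6], [227.3, 155.6]]
0.4 scene [[256.3, 213.9], [286.0, 191.2]] top [[269.0, 174.9], [228.4, 176.9]]
0.52 scene [[253.2, 212.2], [282.7, 189.9]] top [[269.1, 179.7], [228.7, 181.8]]
0.65 scene [[250.2, 211.0], [279.5, 188.9]] top [[269.2, 184.7], [229.0, 186.7]]
```

View pics/w6d.png

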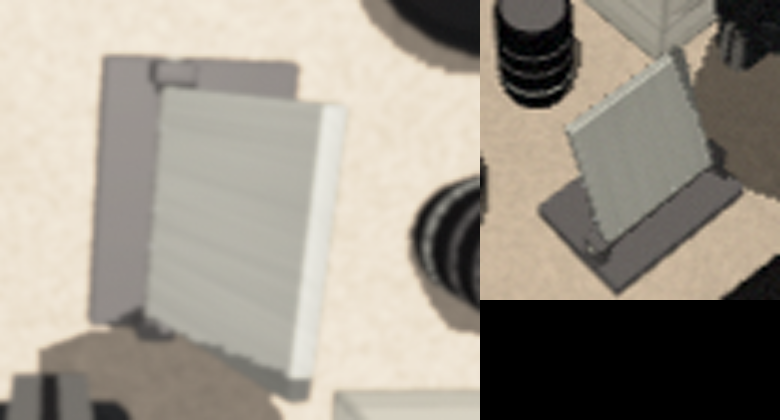

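Left (wrist, 3x from 240,100): panel leans forward, with the top back edge (322,104)-(290,376) and top front edge (346,106)-(311,376). Right (scene, 3.75x from 235,180): near top back corner at (570,131), far one at (680,52). Both give the lean by rays onto the arc about the hinge.

```bash
cat > lean.py <<'E'
from h import *
from scipy.optimize import brentq
hx,hy,yw=653,-44.5,.05
def lean(cam,p,off):   # off +5 back edge, -5 front edge
    c,d=ray(cam,[p]);d=d[0];n=np.array([np.cos(yw),np.sin(yw),0])
    def f(L):
        z=30+110*np.cos(L)+off*np.sin(L);X=c+d*(z-c[2])/d[2]
        return (X-[hx,hy,0])@n-(-110*np.sin(L)+off*np.cos(L))
    L=np.linspace(-.35,1.2,60);v=[f(l) for l in L]
    return [round(brentq(f,L[i],L[i+1]),3) for i in range(59) if v[i]*v[i+1]<0]
E
python3 - <<'E'
from lean import *
c=np.load('pics/w6.npz');S=arm.camera_params('scene')
for p,o in(((322,104),5),((290,376),5),((346,106),-5),((311,376),-5)):print('w',lean(c,np.array(p)/3+[240,100],o))
for p in((570,131),(680,52)):print('s',lean(S,(np.array(p)-[480,0])/3.75+[235,180],5))
c=np.load('pics/w5.npz')
for p,o in(((294,140),5),((291,215),5),((307,141),-5),((302,217),-5)):print('w5',lean(c,p,o))
for p in((434,371),(327,445)):print('s0',lean(S,np.array(p)/3.4+[175,95],5))
E
```

```text
w [0.355]
w [0.347]
w [0.35]
w [0.336]
s [0.361]
s [0.333]
w5 [-0.111]
w5 [-0.097]
w5 [-0.09]
w5 [-0.086]
s0 [-0.111]
s0 [-0.055]
```

Lean is 0.35 rad now; it needs 0.52. Pushing further in steps and watching the corner.

```bash
python3 mv.py 640 -45 110 3.222; python3 mv.py 607 -45 110 3.222;python3 -c "
from lean import *
S=arm.camera_params('scene');print(lean(S,(260.5,217),5),lean(S,(258,215.2),5),lean(S,(255,213),5),lean(S,(253.5,212.5),5))"
```

```text
t 23.375 pos [704.4 -40.8 238.4] yaw -3.066 tilt [-0.003 -0.   ] F [-0.8 -0.1 -0.9]
shift [ -0.6  64.1 128.7] turn [ 0.003  0.    -0.005]
t 23.375 pos [704.4 -40.8 238.4] yaw -3.066 tilt [-0.003 -0.   ] F [-0.8 -0.1 -0.9]
shift [ -3.1  97.1 128.8] turn [ 0.003  0.    -0.005]
[0.285] [0.373] [0.493] [0.543]
```

Call:
{"name": "servo_tool", "arguments": {"rows": [[[0,0,0,60,0,0,0],[0,0,0,110,0,0,0],[0,0,0,129,0,0,0],[0,0,20,129,0,0,0],[0,0,40,129,0,0,0],[0,0,52,129,0,0,0],[0,0,58,129,0,0,0],[0,0,64,129,0,0,0],[0,0,70,129,0,0,0],[0,0,70,129,0,0,0]]]}}

```text
clock: 24.62
position: [635.1, -46.1, 111.5]
ee_rot: [0.733, -0.68, 0.0, -0.0]
contact_force: [-0.2, -0.1, 0.3]
gripper_width: -0.0
grasp_force: 0.0
```

```bash
cat > st.py <<'E'
from lean import *
S=arm.camera_params('scene');s=arm.read_state();im=arm.get_image('scene')
print(s['clock'],np.round(s['position'],1),np.round(s['contact_force'],1))
g=cv2.cvtColor(im,cv2.COLOR_RGB2GRAY).astype(int)
# back face (darker, <150) vs top strip/background (>150): first dark column per row near the corner
for r in range(208,222):
    row=g[r,244:272];k=np.nonzero(row<148)[0];print(r,244+k[0] if len(k) else None,end='; ')
print()
E
python3 st.py
```

```text
24.625 [635.1 -46.1 111.5] [-0.2 -0.1  0.3]
208 246; 209 269; 210 267; 211 266; 212 265; 213 263; 214 262; 215 258; 216 258; 217 259; 218 259; 219 259; 220 260; 221 260;
```

Call:
{"name": "servo_tool", "arguments": {"rows": [[[0,0,4,0,0,0,0],[0,0,8,0,0,0,0],[0,0,12,0,0,0,0],[0,0,16,0,0,0,0],[0,0,18,0,0,0,0],[0,0,18,0,0,0,0]]]}}

```text
clock: 25.42
position: [617.3, -47.4, 111.5]
ee_rot: [0.733, -0.68, 0.0, -0.0]
contact_force: [0.4, 0.0, 0.7]
gripper_width: -0.1
grasp_force: 0.0
```

```bash
python3 st.py
```

```text
25.425 [617.3 -47.4 111.5] [0.4 0.  0.7]
208 246; 209 269; 210 267; 211 266; 212 264; 213 263; 214 262; 215 258; 216 258; 217 259; 218 259; 219 259; 220 260; 221 260;
```

Call:
{"name": "servo_tool", "arguments": {"rows": [[[0,0,3,0,0,0,0],[0,0,6,0,0,0,0],[0,0,9,0,0,0,0],[0,0,9,0,0,0,0]]]}}

```text
clock: 25.98
position: [608.1, -48.1, 111.5]
ee_rot: [0.733, -0.68, -0.0, 0.0]
contact_force: [-0.3, 0.7, 1.0]
gripper_width: 0.3
grasp_force: 0.0
```

```bash
python3 st.py
```

```text
25.975 [608.1 -48.1 111.5] [-0.3  0.7  1. ]
208 246; 209 269; 210 267; 211 266; 212 264; 213 263; 214 262; 215 258; 216 258; 217 259; 218 259; 219 259; 220 260; 221 260;
```

```bash
python3 - <<'E'
from lean import *
S=arm.camera_params('scene');print('p1 TCP',proj(S,[[636.7,-49,110]]),'now',proj(S,[[608,-48,111.5],[608,-48,140]]))
g=cv2.cvtColor(arm.get_image('scene'),cv2.COLOR_RGB2GRAY)
print(g[186:216:1,258:290:2])
E
```

```text
p1 TCP [[277.33719145 214.01715982]] now [[270.51709601 206.23714367]
 [270.76235307 200.04538803]]
[[  4  15  16  12  16  15  12  16  20  18  15  16  30  60  69 146]
 [  5  91  15  19  11  17  11  15  16  18  23  14  20  59  67 136]
 [  1 155 111  57  17  16  16   9   9  18  21  19  21  52  68  98]
 [ 15 151 178 105  14  10  14  22  15  20  14  73  90  45  69  69]
 [ 21  70 177 109  17  14  16  17  13  13   5 131 126  38  64  71]
 [ 28  72 154 128  13  14  19  17  15  20  17 133  58  43  60  68]
 [ 26  73 155 148  19  17  26  17  13   8  20  70  33  44  53  68]
 [  5  77 157 179  54  27  12  14  13  15  14   7  62  59  39  68]
 [ 10  74 156 123  47  63  19  14  27  32  23  24  68  25  29  57]
 [ 38  72 153 118  53  52  23  18  18  26  26  23  31  20  35  33]
 [ 11  72  86  84  57  53  36  19  19  23  20  21  17  16  30  30]
 [ 17  72  85  85  58  54  56  17  16  21  15  21  16  20  28  28]
 [  7  77  86  88  64  54  68  18  14  12  18  18  20  18  20  65]
 [ 38  80  86  86  85  47  73  17  16  27  18  16  20  24  19 118]
 [ 75  83  84  85  84  45  77  20  20  20  22  36  51  67  87 
[... 310 characters left out ...]
  88  87  87  87  89  88  86]
 [175 177 176 123  87 152 166 150 136 104  88  89  87  88  88  88]
 [181 180 177 177 133 166 173 132 137 107  87  89  89  89  88  87]
 [176 178 177 141 169 177 132 132 136 137  88  89  88  87  88  88]
 [178 175 177 164 173 149 133 133 137 137  89  87  88  89  88  87]
 [172 177 166 168 165 132 133 134 136 137 135  88  88  91  88  87]
 [177 158 166 182 137 137 134 135 138 138 135  92  88  88  88  91]
 [175 165 173 146 135 135 136 135 137 137 136 137  87  88  90  88]
 [179 171 169 133 136 136 135 133 134 136 136 136 107  90  87  89]
 [170 183 136 135 137 136 135 135 138 137 136 138 137 104  89  89]
 [120 145 138 136 136 134 137 136 138 136 135 137 137 108  89  86]]
```

```bash
python3 - <<'E'
from lean import *
S=arm.camera_params('scene');c=np.load('pics/w6.npz')
print(tri(c,np.array((322,104))/3+[240,100],S,np.array((90,131))/3.75+[235,180]))
print(tri(c,np.array((290,376))/3+[240,100],S,np.array((200,52))/3.75+[235,180]))
c=np.load('pics/w5.npz')
print(tri(c,(294,140),S,np.array((327,445))/3.4+[175,95]))
print(tri(c,(291,215),S,np.array((434,371))/3.4+[175,95]))
E
```

```text
(array([621.07136782, -96.32335622, 133.15458663]), np.float64(0.7651350118610671))
(array([625.17468216,  -7.85324792, 150.67529823]), np.float64(4.99744757638428))
(array([671.71683231, -96.42681271, 146.4757404 ]), np.float64(5.405902571728105))
(array([679.01044272, -22.56940678, 176.83116172]), np.float64(21.235126556935974))
```

```bash
python3 look.py w7; python3 - <<'E'
from lean import *
c=np.load('pics/w7.npz');g=cv2.imread('pics/w7.png',0)
P=lambda L,s,y,o:[653-s*np.sin(L)+o*np.cos(L)-.05*y,-44.5+y,30+s*np.cos(L)+o*np.sin(L)]
for L in(.35,.52,.65):print(L,proj(c,[P(L,110,-52,5),P(L,110,-52,-5),P(L,110,0,5),P(L,110,52,5),P(L,0,-52,5)]).round(0).tolist())
print('tcp',proj(c,[[608,-48,111.5]]).round(0))
print('cols',list(range(180,330,6)))
for r in range(90,260,6):print(r,' '.join('%3d'%v for v in g[r,180:330:6]))
E
```

```text
pos [608.4 -48.1 111.5] 26.075
0.35 [[237.0, 150.0], [256.0, 150.0], [236.0, 243.0], [236.0, 322.0], [202.0, 133.0]]
0.52 [[270.0, 151.0], [285.0, 151.0], [267.0, 240.0], [264.0, 315.0], [202.0, 133.0]]
0.65 [[291.0, 151.0], [304.0, 151.0], [286.0, 236.0], [282.0, 309.0], [202.0, 133.0]]
tcp [[258. 223.]]
cols [180, 186, 192, 198, 204, 210, 216, 222, 228, 234, 240, 246, 252, 258, 264, 270, 276, 282, 288, 294, 300, 306, 312, 318, 324]
90 231 230 230 227 228 230 229 230 229 231 230 230 230 229 226 226 232 226 224 227 229 143  89  25  22
96 227 227 231 229 226 223 227 227 232 234 231 226 225 226 226 229 228 229 230 230 230 218 127  74  25
102 230 227 231 226 227 233 224 228 222 230 228 233 227 226 230 227 228 232 229 227 229 226 189 129  66
108 233 230 226 228 230 228 229 226 228 227 228 228 231 232 230 228 230 229 224 228 229 230 228 211 124
114 230 226 229 231 232 230 230 230 226 226 230 230 230 231 225 227 227 228 229 226 227 229 226 224 169
120 150 138 136 130 182 168 143 154 168 173 196 214 216 221 221 223 228 232 229 229 224 228 230 228 222
126 144 149 149 150 153 153 104 130 148 
[... 1651 characters left out ...]
 175 177 177 174 228 223 201  77  77 102 124 125 127 124 127 123 130 123 143
228 228 139 140 140 168 176 177 175 176 176 230 113 104  52 114 111 129 123 130 130 127 126 125 126 127
234 220 139 139 139 167 176 175 166 148  86  59 113 102  48 113  81  59 120 130 123 124 126 126 126 127
240 225 139 139 139 162 168 115 115 100  38  41 113  97  43 113  93  39  51 126 131 127 128 130 125 133
246 225 139 136 123 144 167 116 114  70  44  51 110  93  38 113 108  34  34 125 128 133 130 129 126 124
252 221 228 227 162 141 165 115 116  39  30  59 114  94  38 115  87  31  31 123 132 129 126 133 127 126
258 227 231 228 206 180 175 114  79  39  39  38  37  83  43  41  36  33  32  40 129 126 125 129 125 125
```

The fingers' effective tip is higher than I assumed (seen at row 227 in the wrist image, not 204). They slid over the panel's top edge at lean 0.35. So I'll lift, go back behind, descend about 27 mm lower, and push again.

Call:
{"name": "servo_tool", "arguments": {"rows": [[[0,0,0,-20,0,0,0],[0,0,0,-50,0,0,0],[0,0,-40,-50,0,0,0],[0,0,-80,-50,0,0,0],[0,0,-90,-20,0,0,0],[0,0,-90,20,0,0,0],[0,0,-85,27,0,0,0],[0,0,-70,27,0,0,0],[0,0,-55,27,0,0,0],[0,0,-45,27,0,0,0]]]}}

```text
clock: 27.38
position: [653.3, -44.8, 86.2]
ee_rot: [0.733, -0.68, 0.001, -0.001]
contact_force: [0.4, 0.6, 1.0]
gripper_width: 0.0
grasp_force: 0.0
```

```bash
python3 st.py
```

```text
27.375 [653.3 -44.8  86.2] [0.4 0.6 1. ]
208 246; 209 269; 210 267; 211 266; 212 265; 213 263; 214 262; 215 258; 216 258; 217 259; 218 259; 219 259; 220 260; 221 260;
```

Call:
{"name": "servo_tool", "arguments": {"rows": [[[0,0,5,0,0,0,0],[0,0,10,0,0,0,0],[0,0,14,0,0,0,0],[0,0,18,0,0,0,0],[0,0,22,0,0,0,0],[0,0,22,0,0,0,0]]]}}

```text
clock: 28.18
position: [631.5, -46.2, 84.6]
ee_rot: [0.733, -0.68, 0.0, -0.0]
contact_force: [3.1, 0.0, -0.8]
gripper_width: 0.0
grasp_force: 0.9
```

```bash
python3 st.py
```

```text
28.175 [631.5 -46.2  84.6] [ 3.1  0.  -0.8]
208 246; 209 266; 210 264; 211 263; 212 262; 213 260; 214 256; 215 257; 216 257; 217 258; 218 258; 219 258; 220 259; 221 259;
```

Call:
{"name": "servo_tool", "arguments": {"rows": [[[0,0,3,0,0,0,0],[0,0,6,0,0,0,0],[0,0,7,0,0,0,0],[0,0,7,0,0,0,0]]]}}

```text
clock: 28.72
position: [624.1, -46.9, 84.4]
ee_rot: [0.733, -0.68, -0.0, 0.0]
contact_force: [1.5, -1.1, 0.4]
gripper_width: 0.3
grasp_force: 0.8
```

```bash
python3 st.py
```

```text
28.725 [624.1 -46.9  84.4] [ 1.5 -1.1  0.4]
208 246; 209 265; 210 261; 211 260; 212 259; 213 255; 214 255; 215 256; 216 256; 217 256; 218 257; 219 257; 220 258; 221 258;
```

Call:
{"name": "servo_tool", "arguments": {"rows": [[[0,0,1.5,0,0,0,0],[0,0,1.5,0,0,0,0],[0,0,-20,0,0,0,0],[0,0,-50,0,0,0,0],[0,0,-80,-20,0,0,0],[0,0,-82,-80,0,0,0],[0,0,-82,-130,0,0,0],[0,0,-82,-155,0,0,0],[0,0,-82,-155,0,0,0],[0,0,-82,-155,0,0,0]]]}}

```text
clock: 30.02
position: [704.6, -40.6, 237.3]
ee_rot: [0.733, -0.68, -0.002, 0.001]
contact_force: [0.4, -0.4, -1.2]
gripper_width: -0.0
grasp_force: 0.0
```

```bash
python3 look.py w8; python3 st.py; python3 - <<'E'
from lean import *
c=np.load('pics/w8.npz');g=cv2.imread('pics/w8.png',0)
P=lambda L,y,o:[653-110*np.sin(L)+o*np.cos(L)-.05*y,-44.5+y,30+110*np.cos(L)+o*np.sin(L)]
for L in(.45,.52,.6):print(L,proj(c,[P(L,y,o) for o in(5,-5) for y in(-20,20)]).round(1).tolist())
for r in range(145,200,9):print(r,g[r,345:385])
E
```

```text
pos [704.6 -40.6 237.3] 30.025
30.075 [704.7 -40.7 236.9] [ 0.2 -0.8 -0.1]
208 246; 209 256; 210 None; 211 None; 212 None; 213 254; 214 255; 215 255; 216 256; 217 256; 218 257; 219 257; 220 257; 221 258; 
0.45 [[352.7, 168.0], [348.1, 206.4], [360.1, 167.9], [355.3, 205.8]]
0.52 [[358.4, 167.9], [353.7, 205.9], [365.1, 167.7], [360.3, 205.1]]
0.6 [[364.4, 167.7], [359.5, 205.2], [370.2, 167.4], [365.2, 204.2]]
145 [194 195 195 195 195 194 194 194 195 195 195 194 193 197 212 228 235 231
 225 222 218 213 211 217 222 224 226 228 227 226 226 227 228 227 225 224
 224 225 226 226]
154 [196 196 195 195 195 194 194 195 194 194 194 195 199 214 228 232 228 222
 219 217 218 222 228 231 231 230 229 227 226 226 226 227 230 230 229 227
 224 222 224 226]
163 [195 194 194 194 194 194 194 194 195 194 194 202 218 229 230 225 221 217
 215 216 220 223 223 224 225 226 227 227 226 226 224 224 226 226 226 227
 227 227 224 210]
172 [194 194 194 193 192 192 193 192 192 193 204 220 229 226 220 216 213 213
 216 224 227 227 228 229 229 230 230 228 226 226 226 226 207 145  76  32
  18  38  76 112]
181 [195 195 195 194 195 195 195 194 196 208 224 231 227 220 217 216 216 219
 225 228 228 229 229 229 230 230 230 230 229 228 223 194 130  64  29  52
  90 112  95  57]
190 [192 191 191 190 191 191 191 194 210 223 230 226 220 217 217 220 225 227
 227 226 226 226 226 227 227 229 229 230 230 230 228 222 201 156 126 108
  89  89 105  96]
199 [192 192 192 192 191 192 197 211 223 226 223 219 216 213 216 223 226 226
 226 228 229 229 229 228 228 229 228 228 227 226 226 227 228 228 227 226
 222 200 153 124]
```

Call:
{"name": "servo_tool", "arguments": {"rows": [[[0,0,0,60,0,0,0],[0,0,0,120,0,0,0],[0,0,0,152,0,0,0],[0,4,30,152,0,0,0],[0,4,60,152,0,0,0],[0,4,72,152,0,0,0],[0,4,78,152,0,0,0],[0,4,82,152,0,0,0],[0,4,85,152,0,0,0],[0,4,85,152,0,0,0]]]}}

```text
clock: 31.38
position: [621.8, -51.1, 87.3]
ee_rot: [0.733, -0.68, 0.0, -0.0]
contact_force: [-0.2, -0.8, 0.3]
gripper_width: -0.3
grasp_force: 0.0
```

Call:
{"name": "servo_tool", "arguments": {"rows": [[[0,0,0,0,0,0,0],[0,0,-20,0,0,0,0],[0,0,-50,0,0,0,0],[0,0,-82,-20,0,0,0],[0,0,-85,-80,0,0,0],[0,0,-85,-130,0,0,0],[0,0,-85,-152,0,0,0],[0,0,-85,-152,0,0,0],[0,0,-85,-152,0,0,0],[0,0,-85,-152,0,0,0]]]}}

```text
clock: 32.62
position: [705.6, -44.7, 237.1]
ee_rot: [0.733, -0.68, -0.001, 0.001]
contact_force: [0.9, -0.2, 0.1]
gripper_width: -0.1
grasp_force: 0.0
```

```bash
python3 look.py w9; python3 st.py; python3 - <<'E'
from lean import *
c=np.load('pics/w9.npz');g=cv2.imread('pics/w9.png',0)
P=lambda L,y,o:[653-110*np.sin(L)+o*np.cos(L)-.05*y,-44.5+y,30+110*np.cos(L)+o*np.sin(L)]
for L in(.45,.52,.6):print(L,proj(c,[P(L,y,o) for o in(5,-5) for y in(-20,20)]).round(1).tolist())
for r in(163,168,172,199,206):print(r,g[r,345:375])
t=arm.get_image('top');T=arm.camera_params('top');g=cv2.cvtColor(t,cv2.COLOR_RGB2GRAY);o=cv2.imread('pics/top.png',0)
# things left alone: change vs. first picture at their pixels
for n,(x,y) in dict(short=(330,151),bottle=(396,236),brush=(391,187),dish=(301,216),purple=(100,161)).items():
    a=g[y-14:y+15,x-14:x+15].astype(int)-o[y-14:y+15,x-14:x+15];print(n,np.abs(a).mean().round(1))
m=(g<48).astype(np.uint8)*255
x,y=proj(T,[[501,-36,100]])[0].astype(int)
b=blob(((g>60)&(g<125)).astype(np.uint8)*255,x-9,y-9,x+10,y+10);print('lens',cv2.minEnclosingCircle(plane(T,b.reshape(-1,2),100)[:,:2].astype(np.float32)))
x,y=proj(T,[[527,-344,37]])[0].astype(int);b=blob(m,x-16,y-14,x+22,y+14);print('blower bbox',cv2.boundingRect(b),'exp',proj(T,[[527,-344,35],[527,-344,145]]).round(0).tolist())
E
```

```text
pos [705.6 -44.7 237.1] 32.625
32.675 [705.8 -44.7 237.4] [0.2 0.5 0.2]
208 246; 209 256; 210 None; 211 None; 212 None; 213 254; 214 255; 215 255; 216 256; 217 256; 218 257; 219 257; 220 257; 221 258; 
0.45 [[353.1, 172.2], [348.6, 210.4], [360.5, 172.0], [355.7, 209.7]]
0.52 [[358.9, 172.1], [354.2, 209.8], [365.5, 171.8], [360.7, 208.9]]
0.6 [[364.8, 171.8], [359.9, 209.1], [370.6, 171.4], [365.6, 207.9]]
163 [196 196 196 196 196 196 196 197 196 196 195 196 203 219 230 231 225 220
 217 214 216 225 230 231 231 230 230 229 229 228]
168 [195 194 194 193 194 193 193 194 194 194 194 197 212 226 231 227 222 219
 217 217 218 222 225 225 226 227 229 230 229 228]
172 [192 191 191 191 190 191 190 191 192 191 193 203 220 229 228 222 219 215
 212 214 222 224 223 223 224 226 228 229 229 229]
199 [195 195 195 196 197 196 196 201 214 225 226 221 216 213 210 214 224 227
 227 228 229 230 230 229 228 226 225 223 223 223]
206 [192 193 193 192 193 193 198 212 223 225 221 217 215 212 215 224 229 229
 229 229 229 230 230 231 230 228 226 227 229 229]
short 2.2
bottle 2.4
brush 2.5
dish 1.9
purple 2.3
lens ((498.8716125488281, -36.45338439941406), 24.105152130126953)
blower bbox (344, 202, 23, 20) exp [[355.0, 211.0], [365.0, 209.0]]
```

```bash
python3 -c "
from bench import arm
print(arm.job_done())"
```

```text
the job is handed in; nothing more can be done
None
```

The job is handed in at about 33 s of the 72 s: the lens stands within about 1 mm of midway, the blower stands on the line with about 40 mm to the dish's rim, and the lamp panel stays at about 29° forward, but I viewed 11 pictures where 10 were allowed.

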